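# Hold a pipe nipple against the spring stop for fastening

## Task

Be my third hand while I wind a coupling onto a fitting: take the brass nipple (the short pipe piece threaded at both ends with a hexagon round its middle) out of the rack and press one of its ends, centred and square, against the rubber pad of the spring stop, until the pad is pushed back about half its travel, where the dark collar on its rod just reaches the barrel. Hold it there steadily in the gripper, with only the nipple touching the stop, and finish while still gripping and pressing; never ram the pad to the end of its travel, and leave the other fittings and the things around as they are.

Things in the scene. Friction and masses are not known exactly. Their poses are not given: they have to be found in the camera images.
- nipple_center (a point): Centre of the loose brass nipple (0.07 kg): 34 mm long, threaded ends 24 mm in diameter, flat end faces 17 mm from here, 25 mm hexagon round the middle. Its y axis runs along its length; both ends alike. It lies level in a rack compartment, its length along the rack's y, centre 29 mm above the work surface; grip from above across the rack's x, 25 mm wide over upright flats.
- nipple: The same nipple; its origin lies on its underside, 14.5 mm below its centre.
- rack: Aluminium rack fixed to the work surface, 90 (own x) by 165 mm (own y), walls 18 mm high, 3 mm thick, floor 4 mm. Origin at the centre of its underside. Three compartments, centres at y = -54, 0, +54 mm, x = 0; each has four saddle posts (within 10.5 mm of x = 0, tops 20 mm up) that carry one fitting. Which fitting lies where varies.
- plug: Bystander: brass plug standing on its threaded foot in another compartment, 27 mm across, 25 mm high, square head on top. Origin at the centre of its underside.
- tap_fitting: Bystander: small service tap lying in another compartment, 21 x 44 x 33 mm, with a little stem and knob on top. Origin at the centre of its underside.
- stop: Spring stop fixed to the work surface: foot plate 110 x 70 x 8 mm, upright, and a 34 mm barrel lying along its own x, axis 70 mm up (highest point 87 mm), from which a 12 mm rod with a round pad sticks out towards its -x. Barrel mouth at x = -15 mm. Origin on its underside, 10 mm nearer the pad than the foot's middle.
- pad_face (a point): Centre of the pad's flat face (28 mm in diameter, rubber), 70 mm above the work surface, 60 mm out from the barrel's mouth at rest; it moves with the pad. Its x axis points into the stop (the direction to press), z is up, y across.
- plunger (a joint): How far the pad is pushed back, m: 0 at rest, 0.024 at the hard end of travel. The spring pushes back with 3 N at 0 plus 0.5 N per mm (6 N at 6 mm, 9 N half-way at 12 mm, 12 N at 18 mm). The 3 mm wide dark collar on the rod reaches the barrel's mouth at 0.012 and is swallowed at 0.015.
- tin: Bystander: round tin, 62 mm in diameter, 34 mm high, standing on the work surface. Origin at the centre of its underside.
- tape_reel: Bystander: yellow reel of thread tape, 53 mm in diameter, 16 mm high, lying flat. Origin at the centre of its underside. (Left of it, keep the arm clear of the fixed 20 mm pipe that leans from the floor on the front edge of the work surface and slants up away from the robot; its upper end stands 0.38 m above the surface, 0.51 m ahead of the robot, 0.15 m to its left.)
Things that resemble listed ones, but are neither listed nor needed, are in the scene too. What is shaped like the nipple but orange is not meant.

How it is judged:
By the outcome, as a careful person would: the job done as asked, in the order asked, and still so for the second after the job is handed in, while the arm keeps its last pose, push and grip.
It also fails if it takes over 48 s, if anything falls off the work surface, if the arm or the gripper's body presses on something with over 40 N, if the wrist force passes 120 N, or if a joint passes its speed limit or range.

## Robot

A 6-joint arm with a two-finger parallel gripper is mounted at the origin on a cart in front of the work surface, level with it; the furniture and walls round the work are solid. World frame = base frame: x ahead of the robot, y to its left, z up, the work surface at z = 0. Lengths are in m, angles in rad, forces in N, time in s.
With the tool pointing down it reaches from about 0.25 to 0.85 m from the base axis. Payload 12.5 kg.
Tool frame: the origin (TCP) lies between the finger pads; the fingertips stand 11 mm ahead of it and the grasp point (between the pads) lies 8 mm behind it; z points along the fingers, y is the line along which they close (so a half turn about z gives the same grasp; the last joint's range is limited). The gripper opens to 93 mm and grips with 3 to 60 N. Pads are 15 mm wide; open, the fingers measure 128 mm over their backs; the gripper's body (75 mm by 188 mm) begins 65 mm behind the grasp point.
Start: joints at [1.118, 0.351, 1.652, -0, 1.139, -0.085], TCP at [0.198, 0.513, 0.23] pointing down, gripper open.
Joint ranges: [-2.75, 2.75], [-0.79, 2.1], [0.01, 2.65], [-1.57, 4.71], [0.07, 3.14], [-2.87, 2.87]. Speed limits (rad/s): [2.22, 2.22, 2.79, 3.14, 3.14, 3.14].

## Interface

Orientations are given as a rotation vector (axis times angle).
In Python, from cell import manip gives the robot as it stands.
- The arm moves only by the tool servo_tool, never from a script. Its argument "moves" is text: rows parted by semicolons, each of 6 numbers parted by spaces: the shift along the world's x, y, z in units of 100 cm (1.0 is 100 cm), then the turn, a rotation vector about the world's x, y, z in units of 45 degrees (1.0 is 45 degrees). A call has exactly 10 rows; each row is the pose to reach, as a shift and turn from the pose commanded when the call began; what a row does not reach only later rows make up. A row lasts 1/12 s, in which the tool goes at most 41.7 mm and 7.16 degrees, less where a joint would pass 70% of its speed; a pose out of reach is approached as far as the arm can. A call with a number of a shift or a turn outside -1 to 1 is refused whole. A call with a gripper value outside its range is refused whole. "grip" is the gripper's target within -1 to 1 (shut at 1, half-way at 0, fully open at -1), set as the call begins (left out, the last holds). The fingers move at their own pace and stop on an object; "squeeze" is the grip in N (left out, the last holds). Time passes only in rows, so rows that repeat a pose let the fingers close, or fill a call up. It gives the time, the measured TCP pose, the force, the opening and the grip force at its end, in the units of the state.
- manip.sense(): the state, without advancing time (a new reading comes with each control period).
- manip.get_image(name): name is "scene" or "top"; returns (picture, depth): 400x640x3 uint8, red, green, blue; 400x640 float32, m along the optical axis (not along the pixel's ray), 0 where there is no reading.
- manip.get_calibration(name): a dict with "K" (3x3 intrinsics, pixels), "R" (3x3) and "t" (3): a world point X has camera coordinates R X + t. Camera axes: x right, y down, z forward; pixel columns grow to the right and rows downward; lengths in m; the calibration is good to about 2 mm. A picture is of the moment at which its call begins. get_calibration takes no time and is no camera call.
- manip.close_job(): hands the job in; it is judged then, once.
Trained networks look in the newest picture that a camera, given by its name, has taken for a name from the list of things; names that differ only in an ending like _2 or _b are one class to them, and where a whole thing is asked for, a point or a joint stands for the part that bears it (a point fixed in the world has none). Each returns a list of dicts, best first, with "conf" (0 to 1); they miss things now and then, are a little off and sometimes report something else, mostly with a low value. They report only what shows in the picture. A call takes as long as a camera call. They do not tell look-alikes from the thing itself.
- manip.boxes_of(camera, label): "rect" ([centre column, centre row, width, height] in pixels, round what is visible of it).
The state is a dict: "time_s": time; "joint_positions": joint angles; "qd": joint speeds; "joint_efforts": joint torques, N m; "eef_pos": TCP position; "tcp_rot": TCP orientation; "ft_force": force on the tool from outside, world axes, zero at the start; "ft_torque": the same for the moment, N m; "grip_width": finger opening in m; "grip_force": force on a finger pad.
Only numpy, scipy, OpenCV 4.12 (cv2) and the standard library are available. Lean on these libraries where they do the work, as an engineer would, in place of code of your own. Each camera call takes 0.05 s, during which the arm holds its last target. There are 200 camera calls.

## Working session

There is one attempt and no reset: what is moved stays moved. The work goes in short steps, Python scripts to look and compute and a tool call to move; the robot and the scene stay as the last step left them, time stands still between calls to the robot, and variables do not carry over. Pictures are saved under pics/ and viewed, at most 10 in all, crops included, and the job is handed in when it is done.

Besides the shell and the picture viewer there is one more tool, called after "Call:" as name(argument=value, ...), one argument or row to a line, values as JSON. servo_tool: Moves the arm, as the interface text tells. Shifts and turns lie within -1 to 1; 1 stands for 100 cm of shift or 45 degrees of turn. Its arguments: {"type":"object","properties":{"moves":{"type":"string"},"grip":{"type":"number"},"squeeze":{"type":"number"}},"required":["moves"]}

```bash
ls; mkdir -p pics
cat > h.py <<'E'
import numpy as np, cv2
from cell import manip
def world(cam,depth,u,v):
    c=manip.get_calibration(cam);K,R,t=[np.array(c[k]) for k in("K","R","t")]
    u=np.asarray(u,float);v=np.asarray(v,float);d=depth[v.astype(int),u.astype(int)]
    P=np.stack([(u-K[0,2])/K[0,0]*d,(v-K[1,2])/K[1,1]*d,d],-1)
    return (P-t)@R
def proj(cam,X):
    c=manip.get_calibration(cam);p=(np.array(c["R"])@np.array(X).T).T+np.array(c["t"])
    q=p@np.array(c["K"]).T;return q[...,:2]/q[...,2:]
def save(n,im): cv2.imwrite("pics/"+n,cv2.cvtColor(im,cv2.COLOR_RGB2BGR))
E
python3 - <<'E'
from h import *
a=[]
for c in("scene","top"):
    im,d=manip.get_image(c);np.savez(c+"0.npz",im=im,d=d);save(c+"0.png",im)
    k=manip.get_calibration(c);print(c,-np.array(k["R"]).T@k["t"],np.array(k["K"])[0,0])
    for l in("nipple","rack","stop","plunger"):
        print(l,[(np.round(b["rect"]),round(b["conf"],2)) for b in manip.boxes_of(c,l)[:4]])
print(manip.sense())
E
```

```text
pics
scene [0.1609661  0.36837163 0.72274641] 482.641363909152
nipple [(array([357., 269.,  23.,  17.]), 0.7), (array([315., 296.,  21.,  13.]), 0.6), (array([253., 229.,  29.,  35.]), 0.38)]
rack [(array([380., 263., 108.,  77.]), 0.76)]
stop [(array([326., 165.,  42.,  62.]), 0.83)]
plunger [(array([358., 268.,  22.,  21.]), 0.63), (array([334., 174.,  14.,  25.]), 0.5)]
top [ 0.48067049 -0.01538197  0.9373151 ] 421.8428348309266
nipple [(array([275., 245.,  18.,  15.]), 0.72), (array([316., 256.,  18.,  14.]), 0.45)]
rack [(array([340., 260.,  81.,  61.]), 0.72), (array([378., 153.,  48.,  58.]), 0.6)]
stop [(array([378., 153.,  44.,  59.]), 0.77)]
plunger [(array([376., 156.,  36.,  60.]), 0.62)]
{'time_s': 0.5, 'joint_positions': array([ 1.11841548e+00,  3.50746380e-01,  1.65186278e+00, -2.17747097e-06,
        1.13911029e+00, -8.46151644e-02]), 'qd': array([-0.00140594, -0.00013962,  0.00010574, -0.0004299 , -0.00066431,
       -0.0001033 ]), 'joint_efforts': array([ 4.80060789e-04, -4.96965981e+01, -2.85339278e+01,  6.99346326e-02,
        2.24702933e-02, -6.84862539e-05]), 'eef_pos': array([0.19770532, 0.51318517, 0.22958325]), 'tcp_rot': array([-5.74427741e-01, -3.08859803e+00,  1.92846070e-04]), 'ft_force': array([-0.07204328,  0.81007193,  0.18229905]), 'ft_torque': array([-0.0334022 , -0.05367808, -0.00197049]), 'grip_force': 0.0, 'grip_width': 0.09297726682702509}
```

```bash
sleep 1
```

```text
(no output)
```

View pics/top0.png

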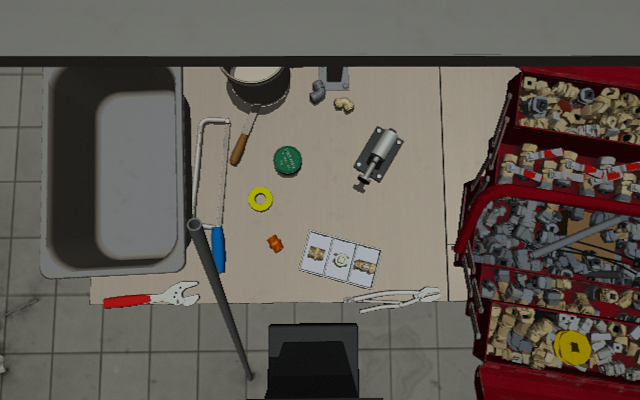

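View pics/scene0.png

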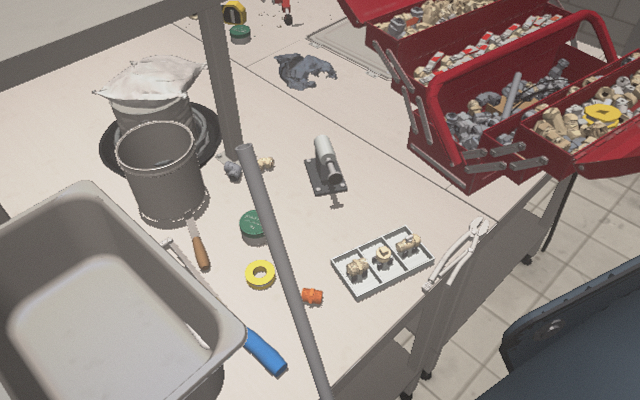

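The top view shows the rack at (340,260) with fittings at (316,254), (340,261) and (366,267), the stop at (378,153), and the orange look-alike at (275,243). Nipple candidates: the left fitting (316,254), the right fitting (366,267), and the orange one (275,243), which the description excludes. A close crop will decide.

Run:
```python
from h import *
a=np.load("top0.npz");s=np.load("scene0.npz")
A=cv2.resize(a["im"][225:295,290:390],(800,560),interpolation=cv2.INTER_CUBIC)
B=cv2.resize(s["im"][222:302,325:440],(800,556),interpolation=cv2.INTER_CUBIC)
save("crop0.png",np.hstack([cv2.resize(A,(400,280)),cv2.resize(B,(400,280))]))
# rack rim points: z~0.018; fit rectangles
v,u=np.mgrid[0:400,0:640]
W=world("top",a["d"],u,v); np.save("W.npy",W)
def desc(n,m):
    P=W[m]; r=cv2.minAreaRect((P[:,:2]*1000).astype(np.float32)); print(n,len(P),np.round(r[0],1),np.round(r[1],1),round(r[2],1)); return P
roi=lambda x0,x1,y0,y1:(u>=x0)&(u<x1)&(v>=y0)&(v<y1)
ok=a["d"]>0
desc("rack",roi(292,392,222,297)&ok&(W[...,2]>.0025)&(W[...,2]<.06))
for n,r in(("L",(304,329,240,272)),("M",(329,354,245,277)),("R",(354,379,250,282))):
    P=desc(n,roi(*r)&ok&(W[...,2]>.024)); print(P.mean(0).round(4),P[:,2].max().round(4))
desc("foot",roi(345,412,118,200)&ok&(W[...,2]>.004)&(W[...,2]<.02))
P=desc("barrel+rod",roi(345,412,118,200)&ok&(W[...,2]>.06)); 
print("table z",np.median(W[200:230,300:340,2]))
for n,p in(("shelfTL",(320,20)),("shelfedge",(320,55)),("shelfedgeR",(400,55)),("pipe top",(194,225)),("tin",(288,160)),("box",(470,250)),("plier",(400,297)),("pot",(255,85))): print(n,W[p[1],p[0]].round(3))
```

```text
rack 2928 [453.1 -73.5] [217.1 161.4] 89.6
L 172 [467.1 -15. ] [33.1 24.7] 73.5
[ 0.4669 -0.015   0.0378] 0.0482
M 123 [452.2 -67.3] [23.6 23.6] 88.6
[ 0.4524 -0.0671  0.038 ] 0.0477
R 190 [ 437.9 -118.7] [44.1 20.9] 74.4
[ 0.4379 -0.1187  0.0364] 0.0498
foot 898 [ 674.4 -154.5] [153.2 142.5] 13.9
barrel+rod 714 [ 668.7 -145. ] [ 33.1 127.1] 59.1
table z -0.0005198281183226212
shelfTL [ 0.745 -0.022  0.467]
shelfedge [ 0.703 -0.022  0.465]
shelfedgeR [ 0.703 -0.115  0.464]
pipe top [0.511 0.151 0.356]
tin [0.668 0.044 0.033]
box [ 0.471 -0.319  0.104]
plier [ 0.369 -0.199 -0.   ]
pot [0.799 0.103 0.128]
```

View pics/crop0.png

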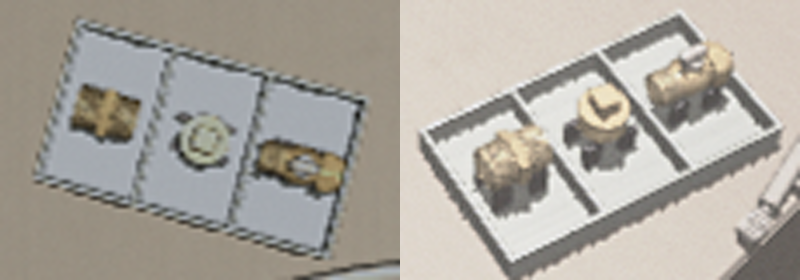

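The crop shows the nipple on the left (hexagon band round the middle, 33 x 25 mm, top-view pixel (316,254)). The plug is in the middle and the tap, with its knob, is on the right. I'll work out the stop geometry and the rack axis.

Run:
```python
from h import *
v,u=np.mgrid[0:400,0:640]
for cam in("top","scene"):
    D=np.load(cam+"0.npz");W=world(cam,D["d"],u,v).reshape(-1,3);W=W[(D["d"]>0).ravel()]
    near=np.hypot(W[:,0]-.66,W[:,1]+.14)<.12
    B=W[near&(W[:,2]>.078)&(W[:,2]<.1)]          # barrel crown
    c=B.mean(0);_,_,V=np.linalg.svd(B[:,:2]-c[:2]);d=V[0]*np.sign(V[0][0])
    n=np.array([-d[1],d[0]])
    Q=W[near&(W[:,2]>.04)];s=(Q[:,:2]-c[:2])@d;t=(Q[:,:2]-c[:2])@n
    sb=(B[:,:2]-c[:2])@d
    print(cam,len(B),c.round(4),"ang",np.degrees(np.arctan2(d[1],d[0])).round(1),"crown s",np.percentile(sb,[1,99]).round(4),"z",B[:,2].max().round(4))
    pad=(s<sb.min()-.03)&(abs(t)<.03);print(" pad n",pad.sum(),"smin",np.sort(s[pad])[:8].round(4),"t",np.percentile(t[pad],[5,50,95]).round(4),"z",np.percentile(Q[pad][:,2],[5,50,98]).round(3))
    for k in np.arange(-.08,.06,.01):
        m=(s>=k)&(s<k+.01)&(abs(t)<.03)
        if m.any(): print("  %.2f n%d t %.4f..%.4f zmax %.4f"%(k,m.sum(),t[m].min(),t[m].max(),Q[m][:,2].max()))
    F=W[near&(W[:,2]>.005)&(W[:,2]<.012)]
    r=cv2.minAreaRect((F[:,:2]*1000).astype(np.float32));print(" foot",r)
    R=W[(abs(W[:,0]-.453)<.09)&(abs(W[:,1]+.067)<.12)&(W[:,2]>.012)&(W[:,2]<.021)&(W[:,0]>.38)]
    r=cv2.minAreaRect((R[:,:2]*1000).astype(np.float32));print(" rack",r)
    N=W[(np.hypot(W[:,0]-.467,W[:,1]+.015)<.022)&(W[:,2]>.032)]
    print(" nip",N.mean(0).round(4),cv2.minAreaRect((N[:,:2]*1000).astype(np.float32)),np.percentile(N[:,2],95))
```

```text
top 464 [ 0.6825 -0.1533  0.0834] ang -30.6 crown s [-0.0787  0.0431] z 0.0903Traceback (most recent call last):
  File "<stdin>", line 12, in <module>
    return _quantile_unchecked(
        a, q, axis, out, overwrite_input, method, keepdims, weights)
    return _ureduce(a,
                    func=_quantile_ureduce_func,
    ...<5 lines>...
                    overwrite_input=overwrite_input,
                    method=method)
    r = func(a, **kwargs)
    result = _quantile(arr,
                       quantiles=q,
    ...<2 lines>...
                       out=out,
                       weights=wgt)
    slices_having_nans = np.isnan(arr[-1, ...])
                                  ~~~^^^^^^^^^
IndexError: index -1 is out of bounds for axis 0 with size 0
```

Call:
servo_tool(
  moves="0.005 -0.04 0 0 0 -0.15; 0.01 -0.08 0 0 0 -0.3; 0.018 -0.12 0 0 0 -0.45; 0.024 -0.16 0 0 0 -0.6; 0.03 -0.2 0 0 0 -0.75; 0.036 -0.24 0 0 0 -0.9; 0.042 -0.28 0 0 0 -0.95; 0.047 -0.32 0 0 0 -0.95; 0.053 -0.36 0 0 0 -0.95; 0.058 -0.4 0 0 0 -0.95",
  grip=-0.3,
  squeeze=30,
)

```text
time_s: 1.33
eef_pos: [0.2552, 0.1144, 0.2299]
tcp_rot: [1.659, 2.667, 0.001]
ft_force: [1.3, -0.3, 0.8]
grip_width: 0.0607
grip_force: 0.0
```

Run:
```python
from h import *
v,u=np.mgrid[0:400,0:640]
for cam in("top","scene"):
    D=np.load(cam+"0.npz");W=world(cam,D["d"],u,v).reshape(-1,3);W=W[(D["d"]>0).ravel()]
    near=np.hypot(W[:,0]-.66,W[:,1]+.14)<.12
    c=np.array([.6825,-.1533]);th=np.radians(-30.6);d=np.array([np.cos(th),np.sin(th)]);n=np.array([-d[1],d[0]])
    B=W[near&(W[:,2]>.08)&(W[:,2]<.1)];B=B[(B[:,:2]-c)@d>-.01]
    _,_,V=np.linalg.svd(B[:,:2]-B[:,:2].mean(0));a=V[0]*np.sign(V[0][0])
    print(cam,len(B),B[:,:2].mean(0),"ang",np.degrees(np.arctan2(a[1],a[0])))
    Q=W[near&(W[:,2]>.045)];s=(Q[:,:2]-c)@d;t=(Q[:,:2]-c)@n
    for k in np.arange(-.09,.06,.005):
        m=(s>=k)&(s<k+.005)&(abs(t)<.03)
        if m.any(): print("  %.3f n%d smin %.4f t %.4f..%.4f z %.4f %.4f"%(k,m.sum(),s[m].min(),t[m].min(),t[m].max(),Q[m][:,2].min(),Q[m][:,2].max()))
    F=W[near&(W[:,2]>.005)&(W[:,2]<.012)&(abs((W[:,:2]-c)@n)<.045)]
    print(" foot",cv2.minAreaRect((F[:,:2]*1000).astype(np.float32)))
    R=W[(abs(W[:,0]-.453)<.09)&(abs(W[:,1]+.067)<.12)&(W[:,2]>.012)&(W[:,2]<.021)&(W[:,0]>.385)]
    print(" rack",cv2.minAreaRect((R[:,:2]*1000).astype(np.float32)))
    N=W[(np.hypot(W[:,0]-.467,W[:,1]+.015)<.022)&(W[:,2]>.032)]
    print(" nip",N.mean(0).round(4),cv2.minAreaRect((N[:,:2]*1000).astype(np.float32)),np.percentile(N[:,2],95))
```

```text
top 297 [ 0.69598254 -0.16125134] ang -29.70783365316819
  -0.080 n52 smin -0.0797 t -0.0127..0.0143 z 0.0578 0.0839
  -0.075 n31 smin -0.0750 t -0.0134..0.0145 z 0.0673 0.0861
  -0.070 n10 smin -0.0681 t -0.0037..0.0056 z 0.0733 0.0782
  -0.065 n13 smin -0.0649 t -0.0053..0.0066 z 0.0692 0.0764
  -0.060 n15 smin -0.0600 t -0.0050..0.0061 z 0.0716 0.0782
  -0.055 n13 smin -0.0547 t -0.0047..0.0064 z 0.0697 0.0772
  -0.050 n15 smin -0.0499 t -0.0056..0.0059 z 0.0671 0.0789
  -0.045 n11 smin -0.0440 t -0.0052..0.0062 z 0.0711 0.0756
  -0.040 n15 smin -0.0400 t -0.0049..0.0054 z 0.0714 0.0785
  -0.035 n22 smin -0.0348 t -0.0082..0.0086 z 0.0636 0.0808
  -0.030 n12 smin -0.0296 t -0.0051..0.0060 z 0.0698 0.0774
  -0.025 n15 smin -0.0249 t -0.0118..0.0055 z 0.0717 0.0805
  -0.020 n66 smin -0.0198 t -0.0156..0.0162 z 0.0580 0.0888
  -0.015 n38 smin -0.0149 t -0.0164..0.0165 z 0.0727 0.0879
  -0.010 n34 smin -0.0098 t -0.0161..0.0157 z 0.0745 0.0890
  -0.005 n37 smin -0.0049 t -0.0159..0.0160 z 0.0720 0.0864
  0.000 n41 smin 0.0000 t -0.0164..0.0298 z 0.0732 0.4563
  0.005 n136 smin 0.0050 
[... 2194 characters left out ...]
 smin 0.0151 t -0.0166..0.0155 z 0.0466 0.0859
  0.020 n28 smin 0.0202 t -0.0154..0.0156 z 0.0484 0.0863
  0.025 n28 smin 0.0251 t -0.0176..0.0155 z 0.0704 0.0880
  0.030 n28 smin 0.0300 t -0.0139..0.0155 z 0.0655 0.0871
  0.035 n22 smin 0.0350 t -0.0169..0.0153 z 0.0676 0.0874
  0.040 n2 smin 0.0400 t 0.0010..0.0093 z 0.0801 0.0846
 foot ((685.7739868164062, -155.728759765625), (70.21513366699219, 112.4775390625), 59.195255279541016)
 rack ((451.43597412109375, -67.6351318359375), (166.76956176757812, 92.33159637451172), 74.44754791259766)
 nip [ 0.4637 -0.014   0.0376] ((466.0436706542969, -14.851795196533203), (34.872833251953125, 24.9987735748291), 80.02875518798828) 0.041368968186734835
```

Call:
servo_tool(
  moves="0.005 -0.04 0 0 0 -0.13; 0.012 -0.08 0 0 0 -0.27; 0.03 -0.115 0 0 0 -0.4; 0.07 -0.128 0 0 0 -0.53; 0.11 -0.129 0 0 0 -0.67; 0.15 -0.129 0 0 0 -0.8; 0.185 -0.129 -0.02 0 0 -0.93; 0.211 -0.129 -0.05 0 0 -0.93; 0.211 -0.129 -0.09 0 0 -0.93; 0.211 -0.129 -0.13 0 0 -0.93",
  grip=0.14,
)

```text
time_s: 2.17
eef_pos: [0.4679, -0.0129, 0.0982]
tcp_rot: [2.502, 1.897, 0.002]
ft_force: [1.1, -0.9, -0.5]
grip_width: 0.0402
grip_force: 0.0
```

Run:
```python
from h import *
s=manip.sense();print(s["eef_pos"],s["tcp_rot"],s["grip_width"],s["joint_positions"])
im,d=manip.get_image("scene");save("s1.png",np.hstack([im[150:350,250:510]]).repeat(2,0).repeat(2,1))
```

```text
[ 0.46788097 -0.01292154  0.09815561] [2.50241929e+00 1.89721948e+00 2.05950514e-03] 0.040228405877990286 [-1.27122429e-01  4.00254984e-01  1.97184034e+00  4.46654607e-06
  7.67662920e-01  1.46271990e-01]
```

View pics/s1.png

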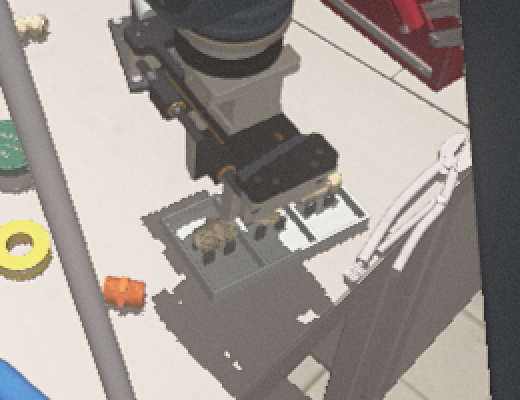

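The scene crop shows the gripper above the left compartment, with the nipple at crop pixel (215,237) and its neighbours untouched. Next I lower.

Call:
servo_tool(
  moves="0 0 -0.01 0 0 0; 0 0 -0.025 0 0 0; 0 0 -0.04 0 0 0; 0 0 -0.05 0 0 0; 0 0 -0.05 0 0 0; 0 0 -0.05 0 0 0; 0 0 -0.05 0 0 0; 0 0 -0.05 0 0 0; 0 0 -0.05 0 0 0; 0 0 -0.05 0 0 0",
)

```text
time_s: 3.05
eef_pos: [0.4668, -0.0129, 0.0502]
tcp_rot: [2.503, 1.897, 0.001]
ft_force: [-0.1, 0.1, -0.3]
grip_width: 0.0402
grip_force: 0.0
```

Run:
```python
from h import *
s=manip.sense();p=s["eef_pos"];r=s["tcp_rot"];R=cv2.Rodrigues(r)[0]
print(p,R.round(3).tolist(),"yang",np.degrees(np.arctan2(R[1,1],R[0,1])))
im,d=manip.get_image("top")
print(proj("top",np.array([p,[.467,-.015,.029]])),proj("scene",np.array([p,[.467,-.015,.029]])))
im2,d=manip.get_image("scene")
save("c2.png",np.hstack([cv2.resize(im[225:295,280:380],(400,280)),cv2.resize(im2[230:300,310:410],(400,280))]))
```

```text
[ 0.46684053 -0.0129051   0.0501933 ] [[0.27, 0.963, 0.001], [0.963, -0.27, -0.0], [0.0, 0.001, -1.0]] yang -15.672799384165483
[[314.77179939 252.96267992]
 [315.77779905 252.72350994]] [[356.55478006 259.88506553]
 [356.72230874 266.33798042]]
```

View pics/c2.png

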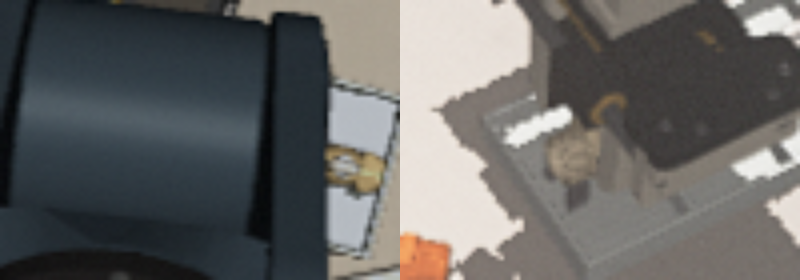

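The crop shows the near finger at (620,150) beside the nipple at (572,160), which fits the expected projection. I'll shift 2 mm, go down and close.

Call:
servo_tool(
  moves="0 -0.002 -0.008 0 0 0; 0 -0.002 -0.016 0 0 0; 0 -0.002 -0.024 0 0 0; 0 -0.002 -0.028 0 0 0; 0 -0.002 -0.028 0 0 0; 0 -0.002 -0.028 0 0 0; 0 -0.002 -0.028 0 0 0; 0 -0.002 -0.028 0 0 0; 0 -0.002 -0.028 0 0 0; 0 -0.002 -0.028 0 0 0",
)

```text
time_s: 3.98
eef_pos: [0.4667, -0.0149, 0.0219]
tcp_rot: [2.503, 1.898, 0.001]
ft_force: [-0.6, 0.5, 0.2]
grip_width: 0.0401
grip_force: 0.0
```

Call:
servo_tool(
  moves="0 0 0 0 0 0; 0 0 0 0 0 0; 0 0 0 0 0 0; 0 0 0 0 0 0; 0 0 0 0 0 0; 0 0 0 0 0 0; 0 0 0 0 0 0; 0 0 0 0 0 0; 0 0 0 0 0 0; 0 0 0 0 0 0",
  grip=0.7,
  squeeze=40,
)

```text
time_s: 4.82
eef_pos: [0.4668, -0.0149, 0.0218]
tcp_rot: [2.503, 1.898, 0.001]
ft_force: [2.6, -0.8, 2.5]
grip_width: 0.0246
grip_force: 40.0
```

Call:
servo_tool(
  moves="0 0 0.015 0 0 0; 0 0 0.04 0 0 0; 0 0 0.07 0 0 0; 0 0 0.1 0 0 0.1; 0 0 0.11 0 0 0.24; 0.01 -0.007 0.11 0 0 0.38; 0.03 -0.021 0.11 0 0 0.52; 0.05 -0.035 0.11 0 0 0.66; 0.07 -0.049 0.11 0 0 0.8; 0.07 -0.049 0.11 0 0 0.9",
)

```text
time_s: 5.65
eef_pos: [0.5387, -0.0658, 0.1314]
tcp_rot: [1.685, 2.65, -0.0]
ft_force: [-0.5, 0.7, -0.6]
grip_width: 0.0244
grip_force: 40.0
```

Call:
servo_tool(
  moves="0 0 0 0 0 0.14; 0 0 0 0 0 0.28; 0 0 0 0 0 0.42; 0.01 -0.007 -0.01 0 0 0.56; 0.02 -0.014 -0.03 0 0 0.7; 0.028 -0.02 -0.05 0 0 0.764; 0.028 -0.02 -0.068 0 0 0.764; 0.028 -0.02 -0.068 0 0 0.764; 0.028 -0.02 -0.068 0 0 0.764; 0.028 -0.02 -0.068 0 0 0.764",
)

```text
time_s: 6.48
eef_pos: [0.5645, -0.0837, 0.0644]
tcp_rot: [-0.834, -3.029, -0.0]
ft_force: [0.1, 0.0, -0.8]
grip_width: 0.0243
grip_force: 40.0
```

```bash
cat > m.py <<'E'
from h import *
v,u=np.mgrid[0:400,0:640]
s=manip.sense();p=s["eef_pos"];R=cv2.Rodrigues(s["tcp_rot"])[0]
print(p.round(4),"yang",np.degrees(np.arctan2(R[1,1],R[0,1])).round(2),"z",R[:,2].round(3),s["ft_force"].round(2),s["ft_torque"].round(3),s["grip_width"],s["joint_positions"].round(2))
im,d=manip.get_image("scene");W=world("scene",d,u,v);np.savez("sc.npz",im=im,d=d)
P=np.array([.614,-.1129]);th=np.radians(-30.8);dd=np.array([np.cos(th),np.sin(th)]);n=np.array([-dd[1],dd[0]])
print("TCP rel pad: s %.4f t %.4f"%((p[:2]-P)@dd,(p[:2]-P)@n))
c=proj("scene",np.array([*(P-.02*dd),.07])).astype(int);print(c)
x,y=c;save(__import__("sys").argv[1],cv2.resize(im[y-45:y+45,x-60:x+60],(800,600),interpolation=cv2.INTER_CUBIC))
E
python3 m.py m1.png
```

```text
[ 0.5645 -0.0837  0.0644] yang 59.2 z [-0.  0. -1.] [ 0.11  0.05 -0.78] [-0.037  0.036 -0.012] 0.024287876444659563 [-0.23  0.6   1.72  0.    0.82 -1.26]
TCP rel pad: s -0.0575 t -0.0003
[338 186]
```

View pics/m1.png

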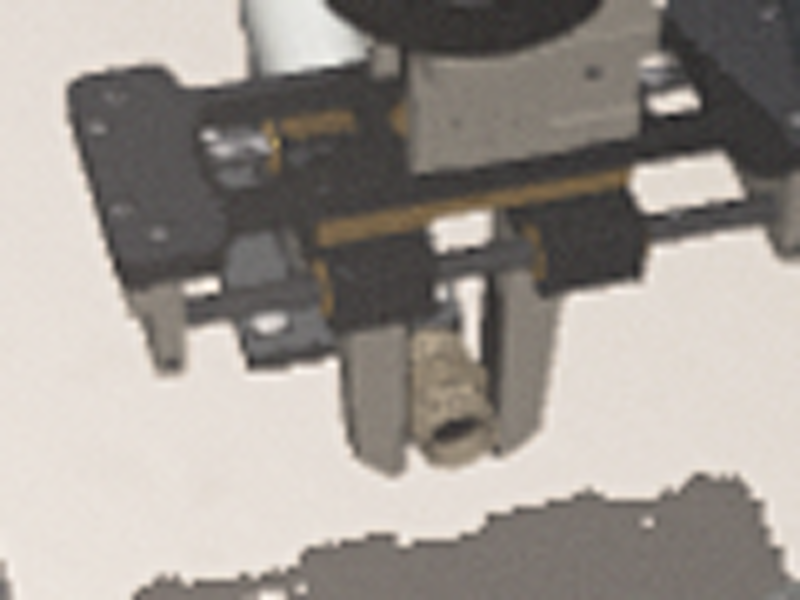

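The nipple is held between the fingers at crop pixel (450,400). I'll measure how it sits in the hand from this picture's depth.

Run:
```python
from h import *
D=np.load("sc.npz");im,d=D["im"],D["d"];v,u=np.mgrid[0:400,0:640]
W=world("scene",d,u,v);p=manip.sense()["eef_pos"]
th=np.radians(-30.8);dd=np.array([np.cos(th),np.sin(th),0]);n=np.array([-dd[1],dd[0],0])
C=np.array([p[0],p[1],.0716])
L=(W-C)@np.stack([dd,n,[0,0,1]]).T
hsv=cv2.cvtColor(im,cv2.COLOR_RGB2HSV)
m=(d>0)&(np.abs(L[...,0])<.035)&(np.abs(L[...,1])<.0125)&(np.abs(L[...,2])<.025)
Q=L[m];print(len(Q))
for a in np.arange(-.03,.03,.003):
    k=(Q[:,0]>=a)&(Q[:,0]<a+.003)
    if k.sum(): print("%.3f n%d t %.4f %.4f z %.4f %.4f"%(a,k.sum(),Q[k,1].min(),Q[k,1].max(),Q[k,2].min(),Q[k,2].max()))
c=lambda X:((proj("scene",np.array(X))-[278,141])*[800/120,600/90]).round(0)
print("pred ends in crop",c([C-.017*dd,C+.017*dd,C-.017*dd+[0,0,.012],C-.017*dd-[0,0,.012]]))
```

```text
230
-0.021 n4 t -0.0103 0.0014 z -0.0082 0.0114
-0.018 n44 t -0.0110 0.0103 z -0.0112 0.0114
-0.015 n30 t -0.0098 0.0108 z -0.0114 0.0120
-0.012 n36 t -0.0123 0.0123 z -0.0093 0.0189
-0.009 n27 t -0.0093 0.0119 z -0.0105 0.0198
-0.006 n23 t -0.0124 0.0104 z -0.0031 0.0130
-0.003 n16 t -0.0111 0.0094 z -0.0097 0.0135
-0.000 n10 t -0.0118 0.0068 z 0.0067 0.0131
0.003 n10 t -0.0125 0.0062 z 0.0074 0.0121
0.006 n8 t -0.0083 0.0057 z 0.0076 0.0115
0.009 n11 t -0.0092 0.0046 z 0.0068 0.0117
0.012 n8 t -0.0115 0.0035 z 0.0027 0.0129
0.015 n2 t -0.0063 -0.0043 z 0.0068 0.0100
0.018 n1 t -0.0014 -0.0014 z 0.0076 0.0076
pred ends in crop [[456. 437.]
 [422. 350.]
 [457. 407.]
 [454. 467.]]
```

The nipple sits level and centred, with its ends at about ±17 mm. Next I approach to about 3 mm short of the pad.

Call:
servo_tool(
  moves="0.004 -0.0024 -0.0016 0 0 0; 0.01 -0.006 -0.0016 0 0 0; 0.016 -0.0095 -0.0016 0 0 0; 0.022 -0.0131 -0.0016 0 0 0; 0.027 -0.0161 -0.0016 0 0 0; 0.03 -0.0179 -0.0016 0 0 0; 0.032 -0.0191 -0.0016 0 0 0; 0.032 -0.0191 -0.0016 0 0 0; 0.032 -0.0191 -0.0016 0 0 0; 0.032 -0.0191 -0.0016 0 0 0",
)

```text
time_s: 7.37
eef_pos: [0.5963, -0.1028, 0.062]
tcp_rot: [-0.834, -3.029, 0.0]
ft_force: [0.5, -0.3, -0.5]
grip_width: 0.0248
grip_force: 40.0
```

Call:
servo_tool(
  moves="0.001 -0.0006 0 0 0 0; 0.002 -0.0012 0 0 0 0; 0.003 -0.0018 0 0 0 0; 0.004 -0.0024 0 0 0 0; 0.005 -0.003 0 0 0 0; 0.006 -0.0036 0 0 0 0; 0.006 -0.0036 0 0 0 0; 0.006 -0.0036 0 0 0 0; 0.006 -0.0036 0 0 0 0; 0.006 -0.0036 0 0 0 0",
)

```text
time_s: 8.2
eef_pos: [0.6024, -0.1065, 0.062]
tcp_rot: [-0.834, -3.028, -0.0]
ft_force: [-3.7, 2.9, 0.8]
grip_width: 0.0243
grip_force: 40.0
```

```bash
python3 - <<'E'
from h import *
# averages force along the press direction, uses top depth/scene to see pad and nipple
F=[];T=[]
for i in range(6):
    manip.get_image("top");s=manip.sense();F.append(s["ft_force"]);T.append(s["ft_torque"])
F=np.mean(F,0);th=np.radians(-30.8);d=np.array([np.cos(th),np.sin(th)]);p=s["eef_pos"]
print(F.round(2),"along",(F[:2]@d).round(2),"across",(F[:2]@[-d[1],d[0]]).round(2),np.mean(T,0).round(3),p.round(4),"s",(p[:2]-[.614,-.1129])@d,s["grip_width"])
E
python3 m.py m2.png
```

```text
[-3.43  3.12  0.9 ] along -4.54 across 0.93 [ 0.505  0.618 -0.048] [ 0.6025 -0.1065  0.062 ] s -0.013159129630220947 0.02452807506093398
[ 0.6025 -0.1065  0.062 ] yang 59.21 z [-0.  0. -1.] [-3.45  3.19  1.63] [ 0.558  0.655 -0.022] 0.02452807506093398 [-0.25  0.67  1.6   0.    0.87 -1.28]
TCP rel pad: s -0.0132 t -0.0004
[338 186]
```

View pics/m2.png

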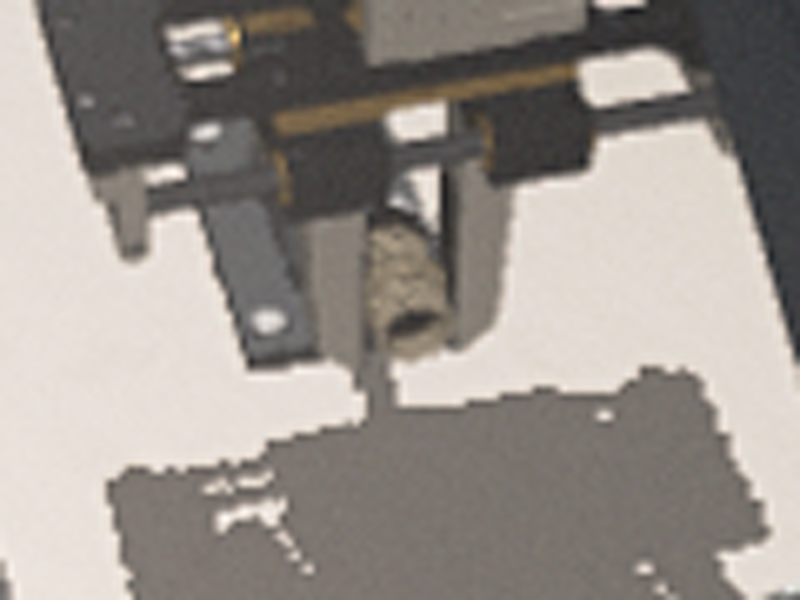

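The crop shows the nipple pressed against the pad at (405,250), with the force at about 4.5 N (roughly 3 to 4 mm). Next I push about 8 mm more.

Call:
servo_tool(
  moves="0.001 -0.0006 0 0 0 0; 0.002 -0.0012 0 0 0 0; 0.003 -0.0018 0 0 0 0; 0.004 -0.0024 0 0 0 0; 0.005 -0.003 0 0 0 0; 0.006 -0.0036 0 0 0 0; 0.007 -0.0042 0 0 0 0; 0.007 -0.0042 0 0 0 0; 0.007 -0.0042 0 0 0 0; 0.007 -0.0042 0 0 0 0",
)

```text
time_s: 9.38
eef_pos: [0.609, -0.1104, 0.0619]
tcp_rot: [-0.834, -3.027, -0.0]
ft_force: [-7.2, 4.1, 2.9]
grip_width: 0.0243
grip_force: 40.0
```

```bash
cat > f.py <<'E'
from h import *
import sys
F=[];v,u=np.mgrid[0:400,0:640]
for i in range(8):
    imt,dt=manip.get_image("top");s=manip.sense();F.append(s["ft_force"])
F=np.array(F);th=np.radians(-30.8);d=np.array([np.cos(th),np.sin(th)]);n=np.array([-d[1],d[0]]);p=s["eef_pos"]
a=-F[:,:2]@d
print("along %.2f +- %.2f across %.2f fz %.2f"%(a.mean(),a.std(),(F[:,:2]@n).mean(),F[:,2].mean()),p.round(4),"s+17=%.4f"%((p[:2]-[.614,-.1129])@d+.017),s["time_s"],s["grip_width"])
ims,ds=manip.get_image("scene")
for cam,im,dep in(("top",imt,dt),("scene",ims,ds)):
    W=world(cam,dep,u,v);s_=(W[...,:2]-[.614,-.1129])@d;t=(W[...,:2]-[.614,-.1129])@n
    m=(dep>0)&(abs(t)<.02)&(W[...,2]>.055)&(W[...,2]<.092)&(s_>-.03)&(s_<.1)
    print(cam,[(round(k,3),int(((s_>=k)&(s_<k+.005)&m).sum())) for k in np.arange(-.03,.09,.005)])
y,x=proj("top",np.array([.63,-.122,.07])).astype(int)[::-1]
A=cv2.resize(imt[y-30:y+30,x-40:x+40],(400,300),interpolation=cv2.INTER_CUBIC)
x,y=proj("scene",np.array([.63,-.122,.07])).astype(int)
B=cv2.resize(ims[y-30:y+30,x-40:x+40],(400,300),interpolation=cv2.INTER_CUBIC)
save(sys.argv[1],np.hstack([A,B]))
E
python3 f.py f1.png
```

```text
along 8.26 +- 0.40 across 1.03 fz 3.09 [ 0.6089 -0.1104  0.0619] s+17=0.0114 9.7833 0.024594159601137148
top [(np.float64(-0.03), 0), (np.float64(-0.025), 0), (np.float64(-0.02), 0), (np.float64(-0.015), 0), (np.float64(-0.01), 0), (np.float64(-0.005), 0), (np.float64(0.0), 0), (np.float64(0.005), 0), (np.float64(0.01), 0), (np.float64(0.015), 0), (np.float64(0.02), 0), (np.float64(0.025), 0), (np.float64(0.03), 0), (np.float64(0.035), 0), (np.float64(0.04), 0), (np.float64(0.045), 0), (np.float64(0.05), 0), (np.float64(0.055), 0), (np.float64(0.06), 0), (np.float64(0.065), 0), (np.float64(0.07), 0), (np.float64(0.075), 0), (np.float64(0.08), 0), (np.float64(0.085), 0)]
scene [(np.float64(-0.03), 0), (np.float64(-0.025), 43), (np.float64(-0.02), 122), (np.float64(-0.015), 78), (np.float64(-0.01), 41), (np.float64(-0.005), 16), (np.float64(0.0), 19), (np.float64(0.005), 16), (np.float64(0.01), 24), (np.float64(0.015), 5), (np.float64(0.02), 1), (np.float64(0.025), 0), (np.float64(0.03), 0), (np.float64(0.035), 0), (np.float64(0.04), 0), (np.float64(0.045), 0), (np.float64(0.05), 0), (np.float64(0.055), 3), (np.float64(0.06), 3), (np.float64(0.065), 0), (np.float64(0.07), 0), (np.float64(0.075), 0), (np.float64(0.08), 0), (np.float64(0.085), 0)]
```

View pics/f1.png

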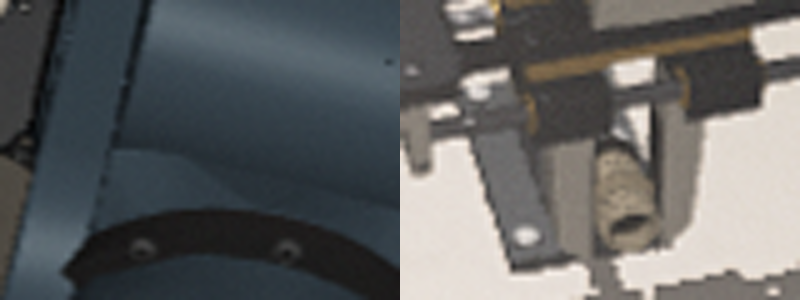

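The scene crop shows the nipple seated squarely on the pad between the fingers at (625,190); the top view is blocked by the arm. Force puts the travel at about 10.5 mm and geometry at about 11.4 mm, so I add 1 mm and check tilt.

Call:
servo_tool(
  moves="0.0004 -0.0002 0 0 0 0; 0.0007 -0.0004 0 0 0 0; 0.0009 -0.0005 0 0 0 0; 0.0009 -0.0005 0 0 0 0; 0.0009 -0.0005 0 0 0 0; 0.0009 -0.0005 0 0 0 0; 0.0009 -0.0005 0 0 0 0; 0.0009 -0.0005 0 0 0 0; 0.0009 -0.0005 0 0 0 0; 0.0009 -0.0005 0 0 0 0",
)

```text
time_s: 10.67
eef_pos: [0.6098, -0.1109, 0.0619]
tcp_rot: [-0.834, -3.027, -0.0]
ft_force: [-7.5, 5.0, 2.5]
grip_width: 0.0245
grip_force: 40.0
```

```bash
python3 f.py f2.png | grep -v top
python3 - <<'E'
from h import *
im,d=manip.get_image("scene");v,u=np.mgrid[0:400,0:640]
W=world("scene",d,u,v);p=manip.sense()["eef_pos"]
th=np.radians(-30.8);dd=np.array([np.cos(th),np.sin(th),0]);n=np.array([-dd[1],dd[0],0])
C=np.array([p[0],p[1],p[2]+.0072])
L=(W-C)@np.stack([dd,n,[0,0,1]]).T
m=(d>0)&(np.abs(L[...,0])<.035)&(np.abs(L[...,1])<.0115)&(np.abs(L[...,2])<.0165)
Q=L[m]
for a in np.arange(-.024,.035,.003):
    k=(Q[:,0]>=a)&(Q[:,0]<a+.003)
    if k.sum(): print("%.3f n%d t %.4f %.4f z %.4f %.4f"%(a,k.sum(),Q[k,1].min(),Q[k,1].max(),Q[k,2].min(),Q[k,2].max()))
E
```

```text
along 8.74 +- 0.36 across 0.61 fz 3.12 [ 0.6098 -0.1109  0.0619] s+17=0.0123 11.0667 0.024568083924801393
scene [(np.float64(-0.03), 0), (np.float64(-0.025), 37), (np.float64(-0.02), 83), (np.float64(-0.015), 109), (np.float64(-0.01), 39), (np.float64(-0.005), 19), (np.float64(0.0), 18), (np.float64(0.005), 18), (np.float64(0.01), 24), (np.float64(0.015), 12), (np.float64(0.02), 1), (np.float64(0.025), 0), (np.float64(0.03), 0), (np.float64(0.035), 0), (np.float64(0.04), 0), (np.float64(0.045), 0), (np.float64(0.05), 0), (np.float64(0.055), 4), (np.float64(0.06), 1), (np.float64(0.065), 0), (np.float64(0.07), 0), (np.float64(0.075), 0), (np.float64(0.08), 0), (np.float64(0.085), 0)]
-0.021 n4 t -0.0055 0.0099 z -0.0092 0.0095
-0.018 n35 t -0.0105 0.0112 z -0.0122 0.0107
-0.015 n28 t -0.0088 0.0109 z -0.0116 0.0124
-0.012 n33 t -0.0102 0.0100 z -0.0095 0.0111
-0.009 n21 t -0.0084 0.0109 z -0.0107 0.0112
-0.006 n20 t -0.0093 0.0102 z 0.0001 0.0136
-0.003 n16 t -0.0104 0.0097 z 0.0045 0.0139
-0.000 n13 t -0.0112 0.0084 z 0.0062 0.0125
0.003 n3 t 0.0036 0.0075 z 0.0083 0.0101
0.006 n10 t -0.0092 0.0049 z 0.0062 0.0107
0.009 n12 t -0.0114 0.0063 z 0.0031 0.0115
0.012 n11 t -0.0087 0.0056 z 0.0070 0.0139
0.015 n18 t -0.0115 0.0051 z 0.0028 0.0147
0.018 n7 t -0.0081 0.0041 z 0.0083 0.0146
0.021 n6 t -0.0109 0.0011 z 0.0070 0.0141
0.024 n1 t -0.0094 -0.0094 z 0.0108 0.0108
```

```bash
python3 -c "
from cell import manip
print(manip.close_job())"
```

```text
the job is handed in; nothing more can be done
None
```

I handed the job in with the nipple still gripped at 40 N, level and centred to about 1 mm, pressing the pad back about 12 mm (8.7 N measured, which gives 11.5 mm; 12.3 mm by position); the gripper and arm hid the collar, so I couldn't see it meet the barrel.

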